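# Stow a corked glass bottle under the flap of a two-tier kit box

### The arm

A 6-joint arm with a two-finger parallel gripper is mounted at the origin on the work surface. World frame = base frame: x ahead of the robot, y to its left, z up, the work surface at z = 0. Lengths are in m, angles in rad, forces in N, time in s.
With the tool pointing down it reaches from about 0.325 to 0.9 m from the base axis. Payload 6.1 kg.
Tool frame: the origin (TCP) lies midway between the tips of the shut fingers; the grasp point (between the pads) lies 19 mm behind it (arm.hold_point_z is the distance from the TCP to the grasp point, in m); x points along the fingers, z is the direction in which the jaws open and shut, and the axes are right-handed (so a half turn about x gives the same grasp; the last joint's range is limited). The gripper opens to 85 mm and grips with 20 to 120 N. Pads are 22 mm wide; open, the fingers measure 114 mm over their backs; the gripper's body (76 mm by 85 mm) begins 54 mm behind the grasp point. The pads swing forward as they close: fully open they stand 13 mm farther back than shut.
Start: joints at [-1.458, 0.22, 1.526, -0, 1.395, -0.126], TCP at [0.148, -0.607, 0.231] pointing down, gripper open.
Joint ranges: [-2.98, 2.98], [-0.91, 2.08], [0.09, 2.57], [-1.24, 4.39], [0.2, 2.65], [-2.68, 2.68]. Speed limits (rad/s): [2.57, 2.57, 3.01, 3.14, 3.14, 3.14].

### API

Orientations are given as a unit quaternion [x, y, z, w].
In Python, from plant import telemetry, imaging, workorder, arm gives the robot as it stands.
- The arm moves only by the shell command python3 -m creep 'ROWS' [FORCE]. ROWS is JSON, one flat list of numbers, 7 for each row, row after row: the closure, from 0 (fully open) to 1 (shut), then the shift along the tool's x, y, z in m, then the turn, a rotation vector about the tool's x, y, z in rad. In form: [fingers, x, y, z, wx, wy, wz, fingers, x, y, z, wx, wy, wz, ...]. A call has 1 to 12 rows; each row shifts and turns the commanded pose from where the row before left it, along the tool's axes as they then stand; what a row does not reach is not made up. A row lasts 1/8 s, in which the tool goes at most 62.5 mm and 10.7 degrees, less where a joint would pass 70% of its speed; a pose out of reach is approached as far as the arm can. A call with a gripper value outside its range is refused whole. The fingers move at their own pace and stop on an object; FORCE is the grip in N (left out, the last holds). Time passes only in rows, so rows that do not move let the fingers close. It gives the time, the measured TCP pose, the force and the opening at its end, in the units of the state.
- telemetry.sense(): the state, without advancing time (a new reading comes with each control period).
- imaging.read_camera(name): name is "side" or "top"; returns a dict with "frame" (420x560x3 uint8, blue, green, red), "fx", "fy", "cx", "cy" (pixels), "R" (3x3) and "t" (3): a world point X has camera coordinates R X + t. Camera axes: x right, y down, z forward; pixel columns grow to the right and rows downward; lengths in m; the calibration is good to about 2 mm. A picture is of the moment at which its call begins. There is no depth.
- workorder.close_job(): hands the job in, once; it reports no verdict.
Trained networks look in the newest picture that a camera, given by its name, has taken for a name from the list of things; names that differ only in an ending like _2 or _b are one class to them, and where a whole thing is asked for, a point or a joint stands for the part that bears it (a point fixed in the world has none). Each returns a list of dicts, best first, with "p" (0 to 1); they miss things now and then, are a little off and sometimes report something else, mostly with a low value. They report only what shows in the picture. A call takes as long as a camera call.
- imaging.find_in(camera, name): "position" ([x, y, z] in m, in world coordinates, good to about 4 mm: the middle of the surface that is visible of it).
- imaging.mark_of(camera, name): "position" ([x, y, z] in m, in world coordinates, good to about 4 mm: a listed point, or the origin of a listed thing).
The state is a dict: "time_s": time; "joints": joint angles; "joint_velocities": joint speeds; "joint_efforts": joint torques, N m; "eef_pos": TCP position; "orientation": TCP orientation; "contact_force": force on the tool from outside, world axes, zero at the start; "torque": the same for the moment, N m; "width": finger opening in m.
Only numpy, scipy, OpenCV 4.12 (cv2) and the standard library are available. Lean on these libraries where they do the work, as an engineer would, in place of code of your own. Each camera call takes 0.05 s, during which the arm holds its last target. There are 200 camera calls.

### The job

Lift the hinged divider flap of the white kit box all the way up to its stop and let go, so that it stands by itself. Then move the cork-stoppered clear glass bottle from its rest into the lower tier, laying it gently (it must not drop) along the cradle there, centred lengthwise on the two ribs, and finally lower the flap until it is fully shut over it. Leave the amber bottle and the other things on the table where they are.

Things in the scene. Friction and masses are not known exactly. Their poses are not given: they have to be found in the camera images.
- case: White plastic two-tier kit box, fixed to the table, 286 wide (y) x 226 deep (x); origin under its centre, x from its low front (robot side) to its back, y left, z up. Lower tier inside: x -107 to 110, y -140 to 140, floor top at z 6. Front wall: outer face x -113, top z 69. Sides: top z 78, sloping up from x -55 to z 118 at x 16 and beyond; back z 118.
- cradle (a point): Where the middle of the bottle's glass body lies when seated: 42 mm above the origin of the box, same axes. The cradle is two grey V ribs (45 degree flanks, bottom of the V at z 15, tops at z 39 above the table, 60 wide in y, 10 thick in x) centred 28 mm before and behind this point. A seated bottle lies along box x, either way round; its top is 10 mm below the shut flap.
- flap (a joint): Grey divider flap over the lower tier, hinged along the box's back (axis along box y). 0 = shut (level), grows as its front edge rises, stop at 0.9 rad (52 degrees), where it still overhangs the cradle: the tool must lean back towards the box's front to reach in. Friction hinges: it stays wherever it is left; moving it takes about 1 to 3 N at the tab.
- flap_hinge (a point): Middle of the flap's hinge axis, at x 103, z 74 mm of the box; its axes are the box's axes. The flap is 274 wide, 216 long and 6 mm thick, centred on the plane through this axis.
- flap_tab (a point): Middle of the graspable part of the blue tab at the middle of the flap's front edge, 237 mm from the hinge axis; its axes turn with the flap (equal to the box's axes when shut). The tab is 36 wide (flap y), 8 thick and stands out 38 mm beyond the flap's front edge, so that its underside is free; this point is 21 mm beyond the flap's edge and, when shut, of the front wall's outer face.
- bottle_mid (a point): The bottle to stow: clear glass with a paper label and a brown cork, lying down on one of the two places of the rest. Point at the middle of its cylindrical glass body (38 diameter, 84 long), on its axis; x runs along the axis from base to cork (the cork's end is 77 mm from this point, the base 42 mm; neck 22 to 27 diameter). At the start its axis is 42 mm above the table. Mass 0.08 to 0.17 kg.
- amber_mid (a point): Amber glass bottle with a black cap, same form and size as the clear one (cap 28 diameter), on the other place of the rest. Not to be moved.
- rest: Fixed wooden bottle rest, 130 (x) x 230 (y) x 6 mm, origin at the centre of its underside, with two V cradles like the box's, along x at y = +70 and -70 mm. The bottles lie along its x, corks towards +x, and either bottle may be in either place.
- glovebox: White and blue carton of gloves, 125 x 240 x 75 mm high, origin at the centre of its underside; stands beyond the work. Not to be moved.
- mug: Blue ceramic mug, 82 mm diameter, 95 mm high, handle at its +y, origin at the centre of its underside. Not to be moved.
- spray: White upright bottle with a blue cap, 66 mm diameter, 170 mm high, origin at the centre of its underside, to the right of the kit box. Not to be moved.

How it is judged:
On the way, in this order (a step that is already met when the one before it is completed fails the run):
1. the flap stands raised (at 0.8 rad or more) with the fingers off it (value of joint flap above 0.8 rad and contact force between the fingers and flap below 0.05 N), for 0.2 s.
2. the clear bottle lies in the lower tier's cradle, let go, with the flap still raised (above 0.5 rad) (x of bottle_mid in the frame of cradle between -0.018 and 0.018 m and y of bottle_mid in the frame of cradle between -0.007 and 0.007 m and z of bottle_mid in the frame of cradle between -0.006 and 0.006 m and angle between the x axis of bottle_mid and the x axis of cradle, either way round below 0.14 rad and value of joint flap above 0.5 rad and contact force between the fingers and bottle below 0.05 N), for 0.2 s.
At the end, for the whole second after the job is handed in: The clear bottle lies still in the lower tier's cradle (middle within 18 mm along, 7 mm across and 6 mm in height of site cradle, axis within 0.14 rad of box x, either way round), released, and the flap is shut over it (below 0.03 rad) and still (x of bottle_mid in the frame of cradle between -0.018 and 0.018 m and y of bottle_mid in the frame of cradle between -0.007 and 0.007 m and z of bottle_mid in the frame of cradle between -0.006 and 0.006 m and angle between the x axis of bottle_mid and the x axis of cradle, either way round below 0.14 rad and value of joint flap below 0.03 rad and linear speed of bottle below 0.02 m/s and velocity of joint flap between -0.05 and 0.05 rad/s); the robot touches nothing.
It fails at once if the clear bottle is pressed or knocked hard against the kit box or its flap (more than 30 N) (contact force between bottle and case above 30 N).
It fails at once if the clear bottle is dropped instead of being laid down (moves faster than 0.45 m/s, a fall of about 10 mm, out of the fingers) (linear speed of bottle above 0.45 m/s and contact force between the fingers and bottle below 0.05 N).
It fails at once if the amber bottle is moved by more than 20 mm (distance of amber_mid from where it was at the start of the episode above 0.02 m).
It fails at once if the glove carton, the mug or the spray bottle is moved by more than 20 mm (distance of any of glovebox, mug, spray from where it was at the start of the episode above 0.02 m).
It also fails if it takes over 72 s, if anything falls off the work surface, if the arm or the gripper's body presses on something with over 40 N, if the wrist force passes 120 N, or if a joint passes its speed limit or range.

## Working session

There is one attempt and no reset: what is moved stays moved. The work goes in short steps, Python scripts to look and compute and a shell command to move; the robot and the scene stay as the last step left them, time stands still between calls to the robot, and variables do not carry over. Pictures are saved under pics/ and viewed, about 8 in all and at most 12, crops included, and the job is handed in when it is done.

```bash
ls; mkdir -p pics
cat > h.py <<'E'
import numpy as np, cv2
from plant import telemetry, imaging, workorder, arm
from scipy.spatial.transform import Rotation as Rn
np.set_printoptions(precision=4,suppress=True)
E
python3 - <<'E'
from h import *
print(telemetry.sense(), arm.hold_point_z)
ims=[]
for c in ("side","top"):
    d=imaging.read_camera(c); ims.append(d["frame"]); cv2.imwrite(f"pics/{c}0.png",d["frame"])
    print(c,d["fx"],d["cx"],d["cy"],np.array(d["R"]).tolist(),d["t"])
    for n in ("case","cradle","flap_hinge","flap_tab","bottle_mid","amber_mid","rest","spray","mug","glovebox"):
        print(n,[(np.round(r["position"],4).tolist(),round(r["p"],2)) for r in imaging.mark_of(c,n)[:2]])
E
```

```text
pics
{'time_s': 0.0, 'joints': array([-1.4581,  0.2212,  1.5276,  0.    ,  1.3947, -0.1261]), 'joint_velocities': array([-0.0006, -0.0001,  0.0003,  0.0011, -0.0013,  0.001 ]), 'joint_efforts': array([  0.0003, -49.6899, -38.9392,  -0.0003,   0.011 ,   0.    ]), 'eef_pos': array([ 0.1478, -0.6067,  0.2302]), 'orientation': array([ 0.4374,  0.5565, -0.4364,  0.5555]), 'contact_force': array([-0.3123, -0.0274,  0.4076]), 'torque': array([-0.0104, -0.0044, -0.0379]), 'width': 0.08532191837604257} 0.0187
side 409.3486086345437 278.24542849697843 205.2290489499122 [[0.9467099281648459, -0.32167384345371447, -0.01631717965297684], [-0.1929745413359325, -0.5259194181728394, -0.8283535428697874], [0.25787814624411054, 0.7873593233247812, -0.5599679969991533]] [-0.5917  0.1694  0.9976]
case [([0.6103, -0.2057, 0.0012], 0.71)]
cradle [([0.6049, -0.2084, 0.0433], 0.63)]
flap_hinge [([0.7087, -0.2308, 0.073], 0.8)]
flap_tab []
bottle_mid [([0.5133, 0.1853, 0.0412], 0.56)]
amber_mid [([0.5022, 0.3194, 0.0445], 0.9)]
rest [([0.5043, 0.2496, 0.0003], 0.8)]
spray [([0.549, -0.5369, -0.0004], 0.81), ([0.7657, 0.1658, 0.0009], 0.74)]
mug [([0.6053, 0.4495, -0.0045], 0.55)]
glovebox [([0.7661, 0.1674, 0.0031], 0.88)]
top 415.54468262111453 281.18674517921585 206.40065466248964 [[0.010111160791588707, -0.9999488000058786, 0.0004022365598030779], [-0.9982073741066199, -0.01011728072094486, -0.058988803259435514], [0.05898985257324716, 0.00019492977452882998, -0.9982585633470769]] [-0.0348  0.5986  1.1761]
case [([0.6066, -0.2097, 0.0018], 0.6)]
cradle []
flap_hinge [([0.7084, -0.2288, 0.0726], 0.56)]
flap_tab [([0.475, -0.1847, 0.0929], 0.89)]
bottle_mid [([0.5178, 0.1748, 0.0442], 0.74)]
amber_mid [([0.5062, 0.3183, 0.0419], 0.67)]
rest [([0.5077, 0.2459, -0.0005], 0.66)]
spray [([0.5472, -0.5436, 0.0009], 0.86)]
mug [([0.6026, 0.4448, 0.0034], 0.65)]
glovebox [([0.763, 0.1684, 0.0003], 0.63)]
```

View pics/side0.png

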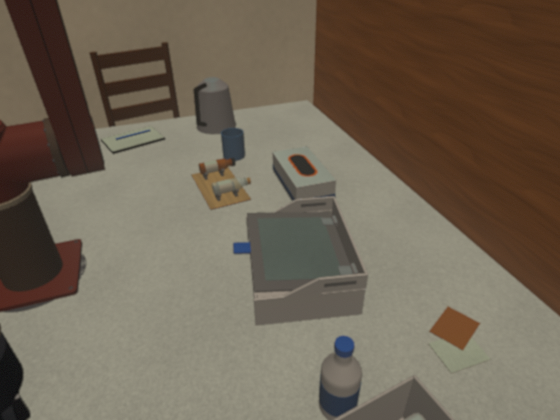

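View pics/top0.png

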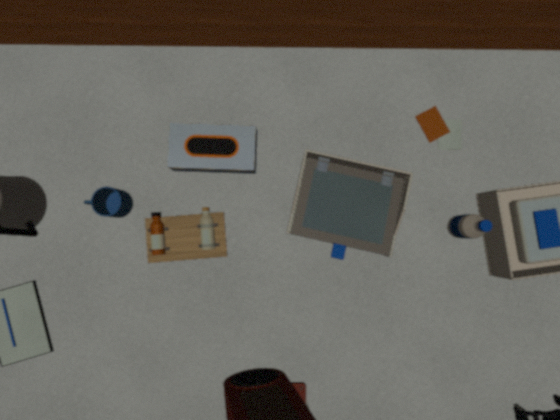

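Side view: the box is in the middle, with the blue tab at about (242,248) and the rest at (222,185). Top view: the tab is at (338,252), and the clear bottle lies from its cork at (206,209) to its base at (208,249), with amber to its left at (157,232). The box is yawed about -0.2 rad and the flap looks slightly ajar. I'll refine these numbers before moving.

```bash
cat >> h.py <<'E'
def ray(d,uv):
    R=np.array(d["R"]);t=np.array(d["t"]);c=-R.T@t
    v=R.T@np.array([(uv[0]-d["cx"])/d["fx"],(uv[1]-d["cy"])/d["fy"],1]);return c,v/np.linalg.norm(v)
def atz(d,uv,z):
    c,v=ray(d,uv);return c+v*(z-c[2])/v[2]
def tri(rs):
    A=sum(np.eye(3)-np.outer(v,v) for c,v in rs);b=sum((np.eye(3)-np.outer(v,v))@c for c,v in rs);return np.linalg.solve(A,b)
def blue(d,box):
    x0,y0,x1,y1=box;f=d["frame"][y0:y1,x0:x1];h=cv2.cvtColor(f,cv2.COLOR_BGR2HSV)
    m=cv2.inRange(h,(105,130,40),(130,255,255));M=cv2.moments(m,True)
    r=cv2.minAreaRect(cv2.findNonZero(m));return (M["m10"]/M["m00"]+x0,M["m01"]/M["m00"]+y0),M["m00"],r
def boxR(yaw,lean=0.):  # tool x down/forward (leaning back by lean), jaws (tool z) along box y
    x=np.array([np.sin(lean)*np.cos(yaw),np.sin(lean)*np.sin(yaw),-np.cos(lean)]);z=np.array([-np.sin(yaw),np.cos(yaw),0])
    return np.c_[x,np.cross(z,x),z]
def plan(hold,R,back=None):
    s=telemetry.sense();R0=Rn.from_quat(s["orientation"]).as_matrix();p=s["eef_pos"]
    R=min((R,R@np.diag([1,-1,-1.])),key=lambda Q:Rn.from_matrix(R0.T@Q).magnitude())
    tcp=np.array(hold)+R[:,0]*arm.hold_point_z
    print("t",round(s["time_s"],2),"tcp",p,"->",tcp,"rotvec",Rn.from_matrix(R0.T@R).as_rotvec(),"then shift",R.T@(tcp-p),"F",s["contact_force"],"w",round(s["width"],4),"j",s["joints"])
E
python3 - <<'E'
from h import *
acc={}
for k in range(3):
  for c in ("side","top"):
    d=imaging.read_camera(c)
    for n in ("case","cradle","flap_hinge","flap_tab","bottle_mid","amber_mid","rest"):
        r=imaging.mark_of(c,n)
        if r and r[0]["p"]>.4: acc.setdefault((n,c),[]).append(r[0]["position"])
    if k==0:
        b=blue(d,(225,235,256,262) if c=="side" else (325,240,352,265)); print(c,b); acc.setdefault("b",[]).append(ray(d,b[0]))
        if c=="top":
            for uv in((307,153),(409,175)):print("rim",atz(d,uv,.118))
            g=d["frame"]
for k,v in acc.items():
    if k!="b":print(k,np.mean(v,0),np.std(v,0))
print("tab visible centre",tri(acc["b"]))
big=np.hstack([cv2.resize(g[190:265,140:235],None,fx=4,fy=4,interpolation=cv2.INTER_CUBIC),cv2.resize(g[145:265,285:415],(400,300),interpolation=cv2.INTER_CUBIC)])
cv2.imwrite("pics/crop1.png",cv2.convertScaleAbs(big,alpha=1.7)); print(big.shape)
E
```

```text
side ((241.86065573770492, 247.45901639344262), 122.0, ((16.5, 12.0), (8.0, 15.0), 90.0))
top ((337.9868421052632, 250.9078947368421), 152.0, ((12.94230842590332, 10.788461685180664), (11.570852279663086, 13.335897445678711), 11.309932708740234))
rim [ 0.7355 -0.0958  0.118 ]
rim [ 0.6796 -0.3657  0.118 ]
('case', 'side') [ 0.609  -0.2099  0.0002] [0.0014 0.0011 0.0008]
('cradle', 'side') [ 0.6052 -0.2079  0.046 ] [0.0009 0.0004 0.0014]
('flap_hinge', 'side') [ 0.7075 -0.231   0.0728] [0.0006 0.0008 0.001 ]
('flap_tab', 'side') [ 0.4728 -0.1767  0.0913] [0.0014 0.0011 0.0006]
('bottle_mid', 'side') [0.5137 0.1828 0.0419] [0.0008 0.0011 0.0012]
('amber_mid', 'side') [0.5023 0.3191 0.0434] [0.0014 0.0017 0.001 ]
('rest', 'side') [0.5088 0.2494 0.0017] [0.0005 0.0002 0.0007]
('case', 'top') [ 0.6055 -0.21    0.0024] [0.0005 0.0008 0.0029]
('flap_hinge', 'top') [ 0.7077 -0.2311  0.0714] [0.0016 0.0014 0.0008]
('flap_tab', 'top') [ 0.5189 -0.1911  0.0628] [0.0615 0.0136 0.043 ]
('bottle_mid', 'top') [0.5181 0.1773 0.042 ] [0.0006 0.0015 0.0005]
('amber_mid', 'top') [0.5024 0.3185 0.0414] [0.0005 0.0018 0.0007]
('rest', 'top') [ 0.5065  0.2486 -0.0015] [0.0024 0.001  0.0007]
('cradle', 'top') [ 0.7095 -0.2325  0.0738] [0. 0. 0.]
tab visible centre [ 0.4774 -0.1819  0.0935]
(300, 780, 3)
```

View pics/crop1.png

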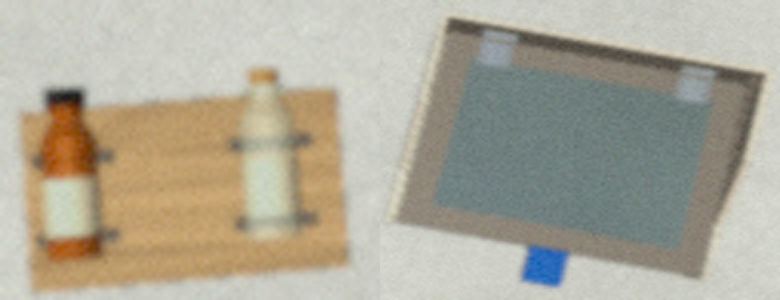

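The crop confirms the geometry: the bottle axis runs almost along the rest's x, and the tab projects at the front. Three estimates agree on yaw: rim -0.204 and hinge-minus-origin -0.206 rad, with the tab line close. Tab at (.476,-.183,.092), so the flap is about 0.08 rad open. Next is the approach above the tab.

Run:
```python
from h import *
d=imaging.read_camera("top")
a=atz(d,(205.75,207.5),.042);b=atz(d,(207.75,249.5),.042);print("bottle px",a,b,b+(a-b)*42/119,np.linalg.norm(a-b))
plan((.476,-.183,.20),boxR(-.205)); plan((.476,-.183,.20),boxR(-.205,.3))
```

```text
bottle px [0.5922 0.1835 0.042 ] [0.4747 0.1754 0.042 ] [0.5162 0.1783 0.042 ] 0.1178551103661277
t 3.55 tcp [ 0.1478 -0.6072  0.2313] -> [ 0.476  -0.183   0.1813] rotvec [ 0.4438 -0.0001 -0.    ] then shift [ 0.05    0.2349 -0.4822] F [ 0.4341  0.2161 -0.188 ] w 0.0854 j [-1.4581  0.2204  1.5265  0.      1.3947 -0.1261]
t 3.55 tcp [ 0.1478 -0.6072  0.2313] -> [ 0.4814 -0.1841  0.1821] rotvec [ 0.4405 -0.0666  0.295 ] then shift [ 0.118   0.2152 -0.4822] F [ 0.4341  0.2161 -0.188 ] w 0.0854 j [-1.4581  0.2204  1.5265  0.      1.3947 -0.1261]
```

```bash
python3 -m creep '[0,0,0,0,0.148,0,0, 0,0,0,0,0.148,0,0, 0,0,0,0,0.148,0,0, 0,0,0.026,-0.0535,0,0,0, 0,0,0.026,-0.0535,0,0,0, 0,0,0.026,-0.0535,0,0,0, 0,0,0.026,-0.0535,0,0,0, 0,0,0.026,-0.0535,0,0,0, 0,0,0.026,-0.0535,0,0,0, 0,0,0.026,-0.0535,0,0,0, 0,0,0.026,-0.0535,0,0,0, 0,0,0.026,-0.0535,0,0,0]' 25
python3 - <<'E'
from h import *
plan((.476,-.183,.088),boxR(-.205))
E
```

```text
time_s: 5.05
eef_pos: [0.4761, -0.1819, 0.2317]
orientation: [0.549, 0.446, -0.548, 0.447]
contact_force: [0.8, -0.1, -0.7]
width: 0.085
t 5.05 tcp [ 0.4761 -0.1819  0.2317] -> [ 0.476  -0.183   0.0693] rotvec [-0.0003  0.0004 -0.0011] then shift [0.1624 0.0001 0.0011] F [ 0.8222 -0.1372 -0.7336] w 0.085 j [-0.5198 -0.0591  1.8227 -0.0001  1.3769  1.2563]
```

```bash
python3 -m creep '[0,0.04,0,0,0,0,0, 0,0.04,0,0.001,0,0,0, 0,0.04,0,0,0,0,0, 0,0.022,0,0,0,0,0, 0,0.02,0,0,0,0,0, 0,0,0,0,0,0,0, 1,0,0,0,0,0,0, 1,0,0,0,0,0,0, 1,0,0,0,0,0,0, 1,0,0,0,0,0,0, 1,0,0,0,0,0,0]' 25
python3 - <<'E'
from h import *
plan((.476,-.183,.088),boxR(-.205))
d=imaging.read_camera("side");f=d["frame"];cv2.imwrite("pics/s1.png",cv2.resize(f[150:330,150:400],None,fx=3,fy=3))
E
```

```text
time_s: 6.42
eef_pos: [0.4761, -0.1813, 0.0697]
orientation: [0.551, 0.447, -0.547, 0.445]
contact_force: [4.6, 13.9, 1.8]
width: 0.0353
t 6.42 tcp [ 0.4761 -0.1813  0.0697] -> [ 0.476  -0.183   0.0693] rotvec [-0.0011 -0.0057 -0.0014] then shift [0.0004 0.0003 0.0017] F [ 4.5893 13.883   1.7959] w 0.0353 j [-0.5226  0.1281  1.9585  0.0068  1.0556  1.2509]
```

View pics/s1.png

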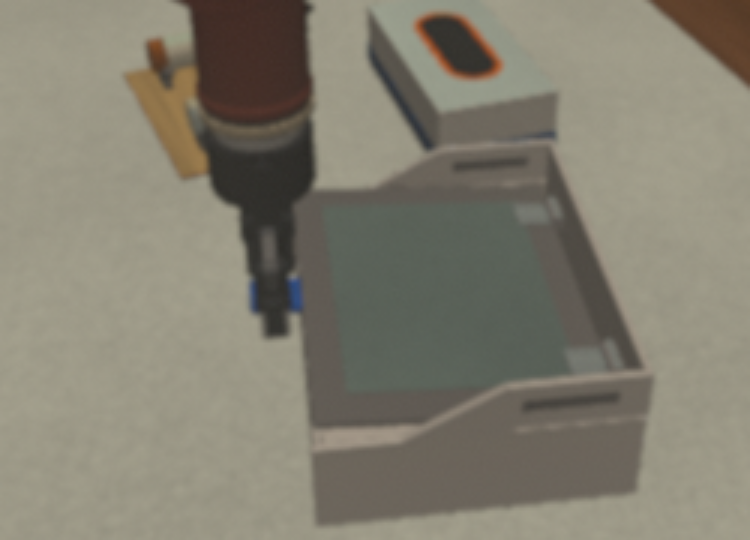

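```bash
python3 -m creep '[0.3,0,0,0,0,0,0, 0.3,0,0,0,0,0,0, 0.3,-0.005,-0.004,-0.0015,0,0,0, 0.3,0,0,0,0,0,0, 1,0,0,0,0,0,0, 1,0,0,0,0,0,0, 1,0,0,0,0,0,0, 1,0,0,0,0,0,0]' 25
python3 - <<'E'
from h import *
plan((.476,-.183,.092),boxR(-.205))
E
```

```text
time_s: 7.48
eef_pos: [0.4715, -0.1803, 0.074]
orientation: [0.55, 0.447, -0.548, 0.445]
contact_force: [2.6, 8.0, 1.3]
width: 0.0353
t 7.47 tcp [ 0.4715 -0.1803  0.074 ] -> [ 0.476  -0.183   0.0733] rotvec [-0.0009 -0.0036  0.0003] then shift [0.0007 0.0049 0.0018] F [2.5503 8.     1.2685] w 0.0353 j [-0.5237  0.1118  1.967   0.0038  1.0642  1.2511]
```

```bash
python3 -m creep '[1,-0.0195,0.0023,-0.0015,0,0,0, 1,-0.02,0.0042,0,0,0,0, 1,-0.0196,0.0058,0,0,0,0, 1,-0.018,0.007,0,0,0,0, 1,-0.0184,0.009,0,0,0,0, 1,-0.0176,0.0105,0,0,0,0, 1,-0.0157,0.0112,0,0,0,0, 1,-0.0157,0.0132,0,0,0,0, 1,-0.0144,0.0144,0,0,0,0, 1,-0.0124,0.0148,0,0,0,0, 1,0,0,0,0,0,0]'
python3 - <<'E'
from h import *
plan((.476,-.183,.092),boxR(-.205))
a=[]
for c in("side","top"):
    d=imaging.read_camera(c);cv2.imwrite(f"pics/{c}2.png",d["frame"]);a.append(d["frame"][130:330,200:440])
    print(imaging.mark_of(c,"flap_tab")[:1])
cv2.imwrite("pics/b2.png",cv2.resize(np.hstack(a),(800,333)))
E
```

```text
time_s: 8.85
eef_pos: [0.5628, -0.1996, 0.2462]
orientation: [0.549, 0.446, -0.548, 0.446]
contact_force: [0.5, 2.5, 1.7]
width: 0.0353
t 8.85 tcp [ 0.5628 -0.1996  0.2462] -> [ 0.476  -0.183   0.0733] rotvec [-0.0001 -0.0003 -0.0008] then shift [ 0.1729 -0.0884  0.0014] F [0.5085 2.4941 1.7171] w 0.0353 j [-0.473   0.1443  1.5852  0.0005  1.4113  1.3027]
[{'position': [0.5557, -0.2002, 0.2554], 'p': 0.97}]
[{'position': [0.5581, -0.2022, 0.2556], 'p': 0.68}]
```

View pics/b2.png

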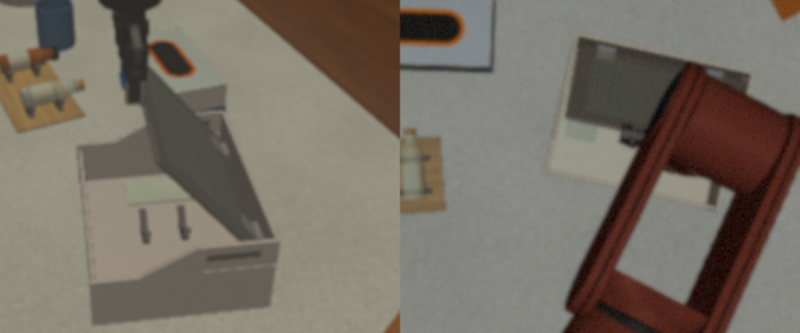

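The picture shows the flap standing up in the grip, with both cradle ribs and the lower tier visible. The angle is about 0.87 rad, so I'll push on to the stop, release and withdraw upwards.

```bash
python3 -m creep '[1,-0.006,0.008,0,0,0,0, 1,-0.003,0.004,0,0,0,0, 1,0,0,0,0,0,0]'; python3 -m creep '[0,0,0,0,0,0,0, 0,0,0,0,0,0,0, 0,0,0,0,0,0,0, 0,-0.02,0,0,0,0,0, 0,-0.04,0,0,0,0,0, 0,-0.04,0,0,0,0,0, 0,0,0,0,0,0,0]';  python3 - <<'E'
from h import *
for c in("side","top"):
    d=imaging.read_camera(c)
    print(imaging.mark_of(c,"flap_tab")[:1],imaging.mark_of(c,"cradle")[:1],imaging.mark_of(c,"flap_hinge")[:1])
plan((.516,.18,.19),boxR(.08,.66))
E
```

```text
time_s: 9.43
eef_pos: [0.565, -0.2, 0.2475]
orientation: [-0.544, -0.454, 0.554, -0.438]
contact_force: [-24.1, 5.2, -11.0]
width: 0.0354
time_s: 10.3
eef_pos: [0.5756, -0.2029, 0.3616]
orientation: [0.55, 0.443, -0.547, 0.45]
contact_force: [0.2, -0.2, 0.2]
width: 0.0856
[{'position': [0.5601, -0.1988, 0.2565], 'p': 0.95}] [{'position': [0.6085, -0.2078, 0.0456], 'p': 0.66}] [{'position': [0.7066, -0.2316, 0.0736], 'p': 0.82}]
[{'position': [0.5624, -0.2031, 0.2589], 'p': 0.67}] [{'position': [0.6061, -0.2131, 0.0422], 'p': 0.73}] [{'position': [0.7079, -0.2329, 0.0715], 'p': 0.91}]
t 10.7 tcp [ 0.5734 -0.2019  0.3534] -> [0.5274 0.1809 0.1752] rotvec [-0.275   0.0934  0.6573] then shift [ 0.1315 -0.1213 -0.3852] F [-0.1894  0.4566 -0.0549] w 0.0855 j [-0.4682  0.132   1.4012 -0.      1.6104  1.3078]
```

```bash
python3 -m creep '[0,0,0,0,-0.055,0.0187,0.1315, 0,0,0,0,-0.055,0.0187,0.1315, 0,0,0,0,-0.055,0.0187,0.1315, 0,0,0,0,-0.055,0.0187,0.1315, 0,0,0,0,-0.055,0.0187,0.1315, 0,0,0,-0.055,0,0,0, 0,0,0,-0.055,0,0,0, 0,0,0,-0.055,0,0,0, 0,0,0,-0.055,0,0,0, 0,0,0,-0.055,0,0,0, 0,0,0,-0.055,0,0,0, 0,0,0,-0.055,0,0,0]';  python3 - <<'E'
from h import *
plan((.516,.18,.142),boxR(.08,.66))
for c in("side","top"):
    d=imaging.read_camera(c)
    print(imaging.mark_of(c,"flap_tab")[:1],imaging.mark_of(c,"bottle_mid")[:1],imaging.mark_of(c,"amber_mid")[:1])
E
```

```text
time_s: 12.2
eef_pos: [0.5423, 0.1835, 0.3542]
orientation: [0.622, 0.335, -0.285, 0.648]
contact_force: [0.5, -0.3, -0.5]
width: 0.0851
t 12.2 tcp [0.5423 0.1835 0.3542] -> [0.5274 0.1809 0.1272] rotvec [ 0.0007  0.0006 -0.0025] then shift [ 0.1701 -0.151   0.0014] F [ 0.5337 -0.273  -0.4982] w 0.0851 j [ 0.25   -0.4471  2.0405 -0.1343  0.8972  1.7887]
[{'position': [0.5581, -0.1969, 0.2583], 'p': 0.65}] [{'position': [0.5154, 0.1824, 0.0412], 'p': 0.92}] []
[{'position': [0.5624, -0.2033, 0.2605], 'p': 0.82}] [{'position': [0.5162, 0.1767, 0.0408], 'p': 0.57}] [{'position': [0.5061, 0.3176, 0.0433], 'p': 0.64}]
```

```bash
python3 -m creep '[0,0.03,-0.035,0,0,0,0, 0,0.03,-0.035,0,0,0,0, 0,0.03,-0.035,0,0,0,0, 0,0.03,-0.035,0,0,0,0, 0,0.03,-0.035,0.001,0,0,0, 0,0.03,-0.0355,0.001,0,0,0, 0,0,0,0,0,0,0]';  python3 - <<'E'
from h import *
plan((.516,.179,.045),boxR(.08,.66))
d=imaging.read_camera("side");cv2.imwrite("pics/s3.png",cv2.resize(d["frame"][100:250,130:330],(800,600)))
E
```

```text
time_s: 13.48
eef_pos: [0.4845, 0.1723, 0.078]
orientation: [0.62, 0.337, -0.289, 0.647]
contact_force: [-0.2, 0.1, 0.5]
width: 0.0857
t 13.47 tcp [0.4845 0.1723 0.078 ] -> [0.5274 0.1799 0.0302] rotvec [-0.0004  0.0045  0.0074] then shift [ 0.0644  0.005  -0.0042] F [-0.1637  0.0667  0.4914] w 0.0857 j [ 0.2634 -0.2335  2.4422 -0.3861  0.3108  2.0869]
```

View pics/s3.png

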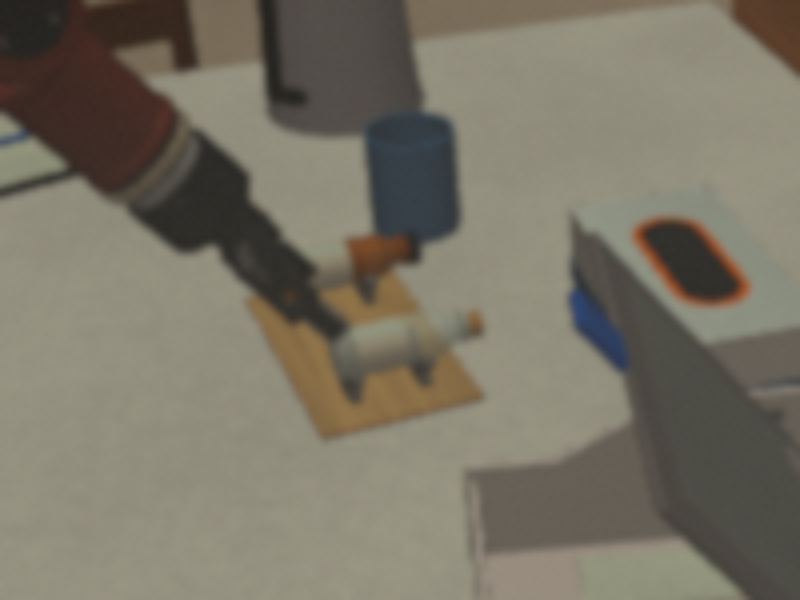

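```bash
python3 -m creep '[0,0.004,0.005,-0.004,0,0,0.006, 0,0.015,0,0,0,0,0, 0,0.015,0,0,0,0,0, 0,0.015,0,0,0,0,0, 0,0.015,0,0,0,0,0, 0,0,0,0,0,0,0]';  python3 - <<'E'
from h import *
plan((.516,.179,.045),boxR(.08,.66))
E
```

```text
time_s: 14.28
eef_pos: [0.5331, 0.1859, 0.0454]
orientation: [0.622, 0.331, -0.287, 0.649]
contact_force: [-0.3, -0.8, -0.4]
width: 0.0855
t 14.28 tcp [0.5331 0.1859 0.0454] -> [0.5274 0.1799 0.0302] rotvec [-0.0006  0.0103 -0.0042] then shift [ 0.0082 -0.0142  0.0055] F [-0.2795 -0.8228 -0.4383] w 0.0855 j [ 0.2716  0.0004  2.3279 -0.6798  0.2042  2.3927]
```

Joint 5 has reached its 0.2 limit at this lean. A lean of 0.50 rad still clears the raised flap by about 17 mm, so I'll back off and use that.

```bash
python3 -m creep '[0,-0.025,0,0,0,0,0, 0,-0.025,0,0,0,0,0, 0,0,0,0,0,0,-0.08, 0,0,0,0,0,0,-0.08, 0,0,0,0,0,0,0]';  python3 - <<'E'
from h import *
plan((.516,.179,.045),boxR(.08,.50))
E
```

```text
time_s: 14.9
eef_pos: [0.5024, 0.1844, 0.0855]
orientation: [0.594, 0.38, -0.337, 0.624]
contact_force: [0.2, -0.1, -0.0]
width: 0.0853
t 14.9 tcp [0.5024 0.1844 0.0855] -> [0.5249 0.1797 0.0286] rotvec [-0.0027  0.0085 -0.0058] then shift [ 0.0606 -0.0079  0.0064] F [ 0.1933 -0.1171 -0.0128] w 0.0853 j [ 0.2658 -0.1389  2.2831 -0.202   0.5091  1.9135]
```

```bash
python3 -m creep '[0,0,-0.008,0.0065,0,0.008,-0.006, 0,0.015,0,0,0,0,0, 0,0.015,0,0,0,0,0, 0,0.015,0,0,0,0,0, 0,0,0,0,0,0,0]';  python3 - <<'E'
from h import *
plan((.516,.179,.045),boxR(.08,.50))
E
```

```text
time_s: 15.52
eef_pos: [0.5132, 0.1781, 0.0374]
orientation: [0.592, 0.386, -0.339, 0.621]
contact_force: [-0.0, 0.3, -0.3]
width: 0.0857
t 15.53 tcp [0.5132 0.1781 0.0374] -> [0.5249 0.1797 0.0286] rotvec [-0.001   0.0021  0.0077] then shift [ 0.0134  0.0062 -0.0007] F [-0.0345  0.2576 -0.3164] w 0.0857 j [ 0.2355 -0.0057  2.2715 -0.1966  0.3957  1.8909]
```

```bash
python3 -m creep '[0,0.010,0.006,0,0,0,0.006, 0,0.006,0,0,0,0,0, 0,0,0,0,0,0,0, 1,0,0,0,0,0,0, 1,0,0,0,0,0,0, 1,0,0,0,0,0,0, 1,0,0,0,0,0,0, 1,0,0,0,0,0,0, 1,0,0,0,0,0,0]' 35;  python3 - <<'E'
from h import *
plan((.516,.179,.045),boxR(.08,.50))
for c in("side","top"):
    d=imaging.read_camera(c)
    print(imaging.mark_of(c,"bottle_mid")[:1],imaging.mark_of(c,"amber_mid")[:1])
    if c=="side":cv2.imwrite("pics/s4.png",cv2.resize(d["frame"][130:230,150:300],(750,500)))
E
```

```text
time_s: 16.65
eef_pos: [0.5269, 0.1794, 0.0273]
orientation: [0.593, 0.384, -0.337, 0.622]
contact_force: [-4.4, -1.4, 5.5]
width: 0.0371
t 16.65 tcp [0.5269 0.1794 0.0273] -> [0.5249 0.1797 0.0286] rotvec [-0.0009  0.0019  0.0005] then shift [-0.0021 -0.0011 -0.0005] F [-4.3758 -1.4056  5.5113] w 0.0371 j [ 0.2313  0.0489  2.2452 -0.2116  0.3604  1.9031]
[{'position': [0.5149, 0.1835, 0.0387], 'p': 0.75}] [{'position': [0.5563, -0.1985, 0.2566], 'p': 0.56}]
[{'position': [0.518, 0.1795, 0.0424], 'p': 0.63}] [{'position': [0.5045, 0.3191, 0.0403], 'p': 0.6}]
```

View pics/s4.png

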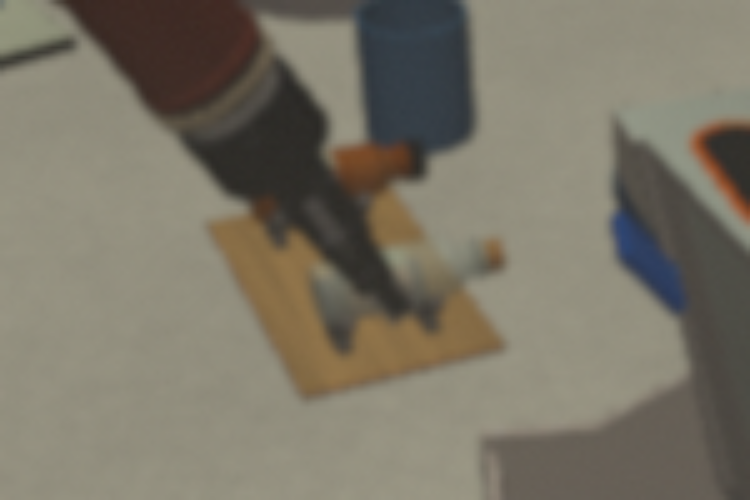

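Gripped at 37.1 mm at mid-body. The small reaction suggests a fingertip touches the front rib, so I'll seat the bottle about 4 mm towards the box front. Now the lift.

```bash
python3 -m creep '[1,-0.009,0.005,0,0,0,0, 1,-0.02,0.011,0,0,0,0, 1,-0.035,0.019,0,0,0,0, 1,-0.035,0.019,0,0,0,0, 1,-0.035,0.019,0,0,0,0, 1,-0.035,0.019,0,0,0,0, 1,0,0,0,0,0,0]' 35;  python3 - <<'E'
from h import *
R=boxR(-.205,.50);tcp=np.array([.457,-.179,.22]);plan(tcp-R[:,0]*arm.hold_point_z,R)
for c in("side","top"):
    d=imaging.read_camera(c)
    print(imaging.mark_of(c,"bottle_mid")[:1])
E
```

```text
time_s: 17.82
eef_pos: [0.529, 0.1804, 0.2249]
orientation: [0.595, 0.382, -0.334, 0.623]
contact_force: [1.1, 0.2, -1.8]
width: 0.0369
t 17.82 tcp [0.529  0.1804 0.2249] -> [ 0.457 -0.179  0.22 ] rotvec [ 0.2481 -0.1374 -0.0074] then shift [0.0056 0.     0.3666] F [ 1.0569  0.1908 -1.8154] w 0.0369 j [ 0.232  -0.2992  2.1227 -0.1013  0.818   1.7748]
[{'position': [0.5192, 0.1834, 0.2368], 'p': 0.76}]
[]
```

```bash
python3 -m creep '[1,0,0,0,0.124,-0.0687,-0.0037, 1,0,0,0,0.124,-0.0687,-0.0037, 1,0.0006,0,0.04,0,0,0, 1,0.0006,0,0.04,0,0,0, 1,0.0006,0,0.04,0,0,0, 1,0.0006,0,0.04,0,0,0, 1,0.0006,0,0.04,0,0,0, 1,0.0006,0,0.04,0,0,0, 1,0.0006,0,0.04,0,0,0, 1,0.0006,0,0.04,0,0,0, 1,0.0006,0,0.0466,0,0,0, 1,0,0,0,0,0,0]';  python3 - <<'E'
from h import *
R=boxR(-.205,.50);tcp=np.array([.6136,-.2112,.0273]);plan(tcp-R[:,0]*arm.hold_point_z,R)
a=[]
for c in("side","top"):
    d=imaging.read_camera(c);a.append(d["frame"][110:320,190:430])
    print(imaging.mark_of(c,"bottle_mid")[:1],imaging.mark_of(c,"cradle")[:1])
cv2.imwrite("pics/b5.png",cv2.resize(np.hstack(a),(800,350)))
E
```

```text
time_s: 19.52
eef_pos: [0.4528, -0.1826, 0.2144]
orientation: [0.64, 0.297, -0.427, 0.565]
contact_force: [0.1, -0.3, -0.9]
width: 0.0369
t 19.52 tcp [ 0.4528 -0.1826  0.2144] -> [ 0.6136 -0.2112  0.0273] rotvec [-0.0043  0.0058  0.0103] then shift [ 0.2424  0.0536 -0.0048] F [ 0.1462 -0.284  -0.9022] w 0.0369 j [-0.6984 -0.5103  2.2832  0.2719  0.9452  0.9708]
[{'position': [0.4406, -0.1786, 0.2281], 'p': 0.79}] [{'position': [0.6044, -0.2051, 0.0456], 'p': 0.69}]
[{'position': [0.5045, 0.3198, 0.0408], 'p': 0.71}] [{'position': [0.6055, -0.2126, 0.0433], 'p': 0.94}]
```

View pics/b5.png

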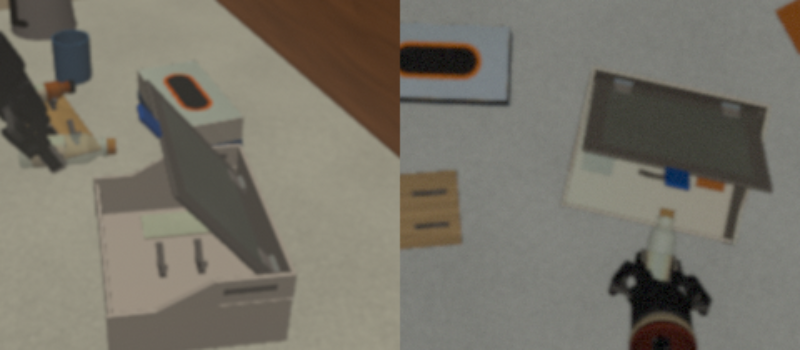

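```bash
python3 -m creep '[1,0,0,-0.005,-0.004,0.006,0.010, 1,0.0202,0.0045,0,0,0,0, 1,0.0202,0.0045,0,0,0,0, 1,0.0202,0.0045,0,0,0,0, 1,0.0202,0.0045,0,0,0,0, 1,0.0202,0.0045,0,0,0,0, 1,0.0202,0.0045,0,0,0,0, 1,0.0202,0.0045,0,0,0,0, 1,0.0202,0.0045,0,0,0,0, 1,0.0202,0.0045,0,0,0,0, 1,0,0,0,0,0,0]';  python3 - <<'E'
from h import *
R=boxR(-.205,.50);tcp=np.array([.6136,-.2112,.0273]);plan(tcp-R[:,0]*arm.hold_point_z,R)
for c in("side","top"):
    d=imaging.read_camera(c)
    print(imaging.mark_of(c,"bottle_mid")[:1],imaging.mark_of(c,"flap_tab")[:1])
    if c=="side":cv2.imwrite("pics/b6.png",cv2.resize(d["frame"][140:340,200:400],(700,600)))
E
```

```text
time_s: 21.2
eef_pos: [0.5759, -0.1978, 0.0748]
orientation: [0.641, 0.299, -0.419, 0.57]
contact_force: [0.6, -0.2, -0.9]
width: 0.0372
t 21.2 tcp [ 0.5759 -0.1978  0.0748] -> [ 0.6136 -0.2112  0.0273] rotvec [ 0.0066 -0.0042 -0.0002] then shift [0.0607 0.012  0.0055] F [ 0.6367 -0.219  -0.9327] w 0.0372 j [-0.5538  0.0555  2.1194  0.3451  0.5193  0.9526]
[] [{'position': [0.5586, -0.1967, 0.2564], 'p': 0.87}]
[{'position': [0.5646, -0.2001, 0.0913], 'p': 0.71}] [{'position': [0.5606, -0.2009, 0.2594], 'p': 0.62}]
```

View pics/b6.png

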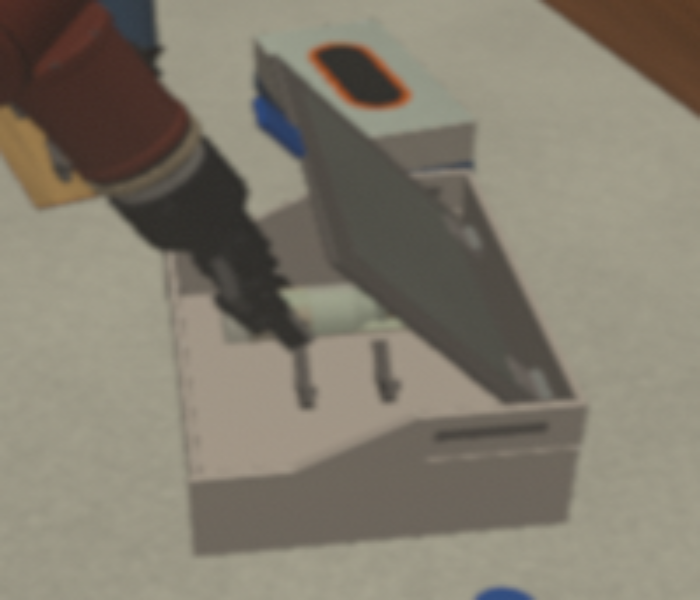

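The bottle is over the ribs and the flap is well clear. I'll correct the sideways offset and lower slowly.

```bash
python3 -m creep '[1,0.012,0.003,0.005,0.005,-0.003,0, 1,0.012,0.003,0,0,0,0, 1,0.012,0.003,0,0,0,0, 1,0.01,0.003,0,0,0,0, 1,0,0,0,0,0,0]';  python3 - <<'E'
from h import *
R=boxR(-.205,.50);tcp=np.array([.6136,-.2112,.0273])
for i in range(2): plan(tcp-R[:,0]*arm.hold_point_z,R)
for c in("side","top"):
    d=imaging.read_camera(c);print(imaging.mark_of(c,"bottle_mid")[:1])
plan(tcp-R[:,0]*arm.hold_point_z,R)
E
```

```text
time_s: 22.12
eef_pos: [0.6071, -0.2105, 0.0407]
orientation: [0.642, 0.296, -0.421, 0.568]
contact_force: [-0.4, 0.6, -1.5]
width: 0.0369
t 22.12 tcp [ 0.6071 -0.2105  0.0407] -> [ 0.6136 -0.2112  0.0273] rotvec [ 0.0007 -0.     -0.001 ] then shift [ 0.0149 -0.0007 -0.0006] F [-0.3622  0.5526 -1.4647] w 0.0369 j [-0.5395  0.1973  2.0434  0.3707  0.4504  0.9376]
t 22.12 tcp [ 0.6071 -0.2105  0.0407] -> [ 0.6136 -0.2112  0.0273] rotvec [ 0.0007 -0.     -0.001 ] then shift [ 0.0149 -0.0007 -0.0006] F [-0.3622  0.5526 -1.4647] w 0.0369 j [-0.5395  0.1973  2.0434  0.3707  0.4504  0.9376]
[{'position': [0.5933, -0.2024, 0.0564], 'p': 0.79}]
[]
t 22.32 tcp [ 0.6071 -0.2108  0.0419] -> [ 0.6136 -0.2112  0.0273] rotvec [ 0.0007  0.0006 -0.0026] then shift [ 0.0159 -0.0013 -0.0009] F [ 0.6334  0.6409 -0.1496] w 0.0371 j [-0.5399  0.1946  2.0442  0.3706  0.4507  0.9377]
```

```bash
python3 -m creep '[1,0.004,0,0,0,0,0, 1,0.004,0,0,0,0,0, 1,0.003,0,0,0,0,0, 1,0,0,0,0,0,0]'; python3 -m creep '[1,0.002,0,0,0,0,0, 1,0,0,0,0,0,0]'; python3 -m creep '[1,0.002,0,0,0,0,0, 1,0,0,0,0,0,0]'
```

```text
time_s: 22.82
eef_pos: [0.6122, -0.2118, 0.0317]
orientation: [0.642, 0.296, -0.421, 0.569]
contact_force: [-0.2, 0.6, -1.1]
width: 0.0372
time_s: 23.08
eef_pos: [0.6132, -0.2121, 0.0302]
orientation: [0.642, 0.296, -0.421, 0.569]
contact_force: [-0.3, 0.4, -0.7]
width: 0.0371
time_s: 23.32
eef_pos: [0.6145, -0.212, 0.029]
orientation: [0.642, 0.296, -0.42, 0.569]
contact_force: [-0.0, 2.4, 2.7]
width: 0.0372
```

```bash
python3 -m creep '[1,0.001,-0.0005,0,0,0,0, 1,0,0,0,0,0,0]'; python3 -m creep '[1,0.001,-0.0005,-0.0005,0,0,0, 1,0,0,0,0,0,0]'
python3 - <<'E'
from h import *
for c in("side","top"):
    d=imaging.read_camera(c);print(imaging.mark_of(c,"bottle_mid")[:1],imaging.mark_of(c,"cradle")[:1])
print(telemetry.sense()["contact_force"])
E
```

```text
time_s: 23.58
eef_pos: [0.615, -0.2119, 0.0285]
orientation: [0.642, 0.296, -0.42, 0.569]
contact_force: [-2.1, 5.7, 6.5]
width: 0.0367
time_s: 23.82
eef_pos: [0.6155, -0.2115, 0.0279]
orientation: [0.642, 0.295, -0.42, 0.569]
contact_force: [-1.9, 6.3, 8.3]
width: 0.0367
[{'position': [0.6036, -0.207, 0.0433], 'p': 0.68}] [{'position': [0.6058, -0.21, 0.0432], 'p': 0.73}]
[] [{'position': [0.6044, -0.214, 0.0426], 'p': 0.81}]
[-1.7718  6.557   9.1642]
```

```bash
python3 -m creep '[1,0,0,-0.0015,0,0,0, 1,0,0,0,0,0,0]'; python3 -m creep '[0.5,0,0,0,0,0,0, 0.4,0,0,0,0,0,0, 0.3,0,0,0,0,0,0, 0.3,0,0,0,0,0,0]'
python3 - <<'E'
from h import *
print(telemetry.sense()["contact_force"])
for c in("side","top"):
    d=imaging.read_camera(c);print(imaging.mark_of(c,"bottle_mid")[:1],imaging.mark_of(c,"flap_tab")[:1])
    if c=="side":cv2.imwrite("pics/b7.png",cv2.resize(d["frame"][140:340,200:400],(700,600)))
E
```

```text
time_s: 24.38
eef_pos: [0.6157, -0.211, 0.0278]
orientation: [0.642, 0.295, -0.42, 0.57]
contact_force: [-1.2, 2.4, 6.3]
width: 0.0371
time_s: 24.88
eef_pos: [0.6145, -0.2104, 0.0261]
orientation: [0.642, 0.296, -0.421, 0.569]
contact_force: [-0.1, 0.3, 0.7]
width: 0.0598
[-0.1121  0.2516  0.7045]
[{'position': [0.6022, -0.2057, 0.0414], 'p': 0.6}] [{'position': [0.5607, -0.1964, 0.2595], 'p': 0.89}]
[{'position': [0.5468, -0.5409, -0.0009], 'p': 0.23}] [{'position': [0.5628, -0.2028, 0.2587], 'p': 0.86}]
```

View pics/b7.png

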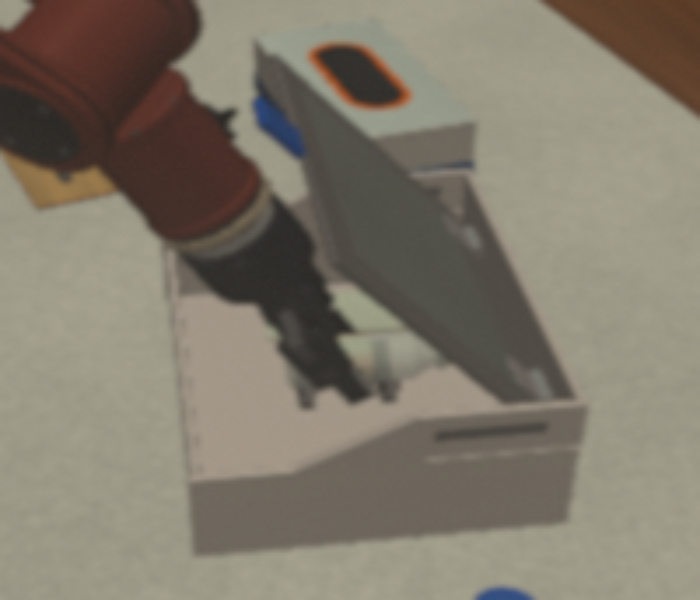

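```bash
python3 -m creep '[0.3,-0.01,-0.001,0,0,0,0, 0.3,-0.02,-0.004,0,0,0,0, 0.3,-0.02,-0.0045,0,0,0,0, 0.3,-0.025,-0.0065,0,0,0,0, 0.3,-0.03,-0.0065,0,0,0,0, 0.3,-0.03,-0.0065,0,0,0,0, 0.3,-0.03,-0.01,0,0,0,0, 0.3,-0.03,-0.01,0,0,0,0, 0.3,0,0,0,0,0,0]'
python3 - <<'E'
from h import *
for c in("side","top"):
    d=imaging.read_camera(c);print(imaging.mark_of(c,"bottle_mid")[:1],imaging.mark_of(c,"flap_tab")[:1],imaging.mark_of(c,"cradle")[:1])
    if c=="side":cv2.imwrite("pics/b8.png",cv2.resize(d["frame"][140:340,200:400],(700,600)))
plan((.5557,-.1995,.36),boxR(-.205))
E
```

```text
time_s: 26.3
eef_pos: [0.4809, -0.1831, 0.1763]
orientation: [0.642, 0.294, -0.42, 0.57]
contact_force: [0.1, -0.2, -0.3]
width: 0.0596
[{'position': [0.602, -0.2035, 0.0405], 'p': 0.59}] [{'position': [0.5581, -0.1968, 0.2569], 'p': 0.69}] [{'position': [0.606, -0.2061, 0.0434], 'p': 0.63}]
[{'position': [0.6066, -0.2108, 0.0419], 'p': 0.65}] [{'position': [0.561, -0.2039, 0.2576], 'p': 0.6}] [{'position': [0.6059, -0.211, 0.0391], 'p': 0.72}]
t 26.7 tcp [ 0.4806 -0.1821  0.1726] -> [ 0.5557 -0.1995  0.3413] rotvec [ 0.0005 -0.0001 -0.5007] then shift [-0.1687  0.0771  0.0017] F [-0.2898  0.6776  0.2223] w 0.0599 j [-0.6552 -0.3813  2.2832  0.2946  0.804   0.9618]
```

View pics/b8.png

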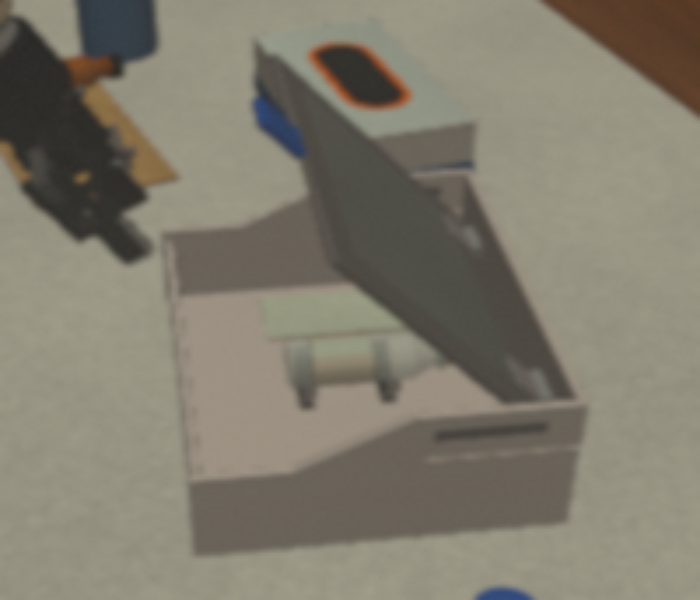

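The bottle lies cleanly across both ribs, with the flap still up. Next I raise, straighten the tool and re-grip the tab.

```bash
python3 -m creep '[0,-0.033,0.018,0,0,0,0, 0,-0.033,0.018,0,0,0,0, 0,-0.033,0.018,0,0,0,0, 0,-0.033,0.018,0,0,0,0, 0,-0.033,0.018,0,0,0,0, 0,0,0,0,0,0,-0.167, 0,0,0,0,0,0,-0.167, 0,0,0,0,0,0,-0.167, 0,0,0.027,0,0,0,0, 0,0,0.027,0,0,0,0, 0,0,0.027,0,0,0,0, 0,0,0,0,0,0,0]'
python3 - <<'E'
from h import *
plan((.5635,-.2005,.2662),boxR(-.205))
E
```

```text
time_s: 28.2
eef_pos: [0.5605, -0.1987, 0.3597]
orientation: [-0.548, -0.447, 0.549, -0.446]
contact_force: [-1.1, 0.0, -0.2]
width: 0.0854
t 28.2 tcp [ 0.5605 -0.1987  0.3597] -> [ 0.5635 -0.2005  0.2475] rotvec [ 0.0009 -0.      0.0012] then shift [0.1122 0.0033 0.0012] F [-1.0705  0.0343 -0.2361] w 0.0854 j [-0.473   0.0982  1.4266 -0.0003  1.6181  1.3018]
```

```bash
python3 -m creep '[0,0.03,0.003,0.001,0,0,0, 0,0.03,0,0,0,0,0, 0,0.03,0,0,0,0,0, 0,0.02,0,0,0,0,0, 0,0,0,0,0,0,0, 1,0,0,0,0,0,0, 1,0,0,0,0,0,0, 1,0,0,0,0,0,0, 1,0,0,0,0,0,0]' 25
python3 - <<'E'
from h import *
plan((.5635,-.2005,.2662),boxR(-.205))
print([imaging.mark_of(c,"flap_tab")[:1] for c in("side","top") if imaging.read_camera(c)])
E
```

```text
time_s: 29.32
eef_pos: [0.5627, -0.1996, 0.2531]
orientation: [0.549, 0.446, -0.548, 0.447]
contact_force: [-1.4, 5.1, 5.9]
width: 0.0355
t 29.32 tcp [ 0.5627 -0.1996  0.2531] -> [ 0.5635 -0.2005  0.2475] rotvec [ 0.0008 -0.0002 -0.0026] then shift [0.0056 0.001  0.0007] F [-1.3512  5.0859  5.8781] w 0.0355 j [-0.4734  0.1385  1.5788  0.0009  1.4219  1.3015]
[[{'position': [0.5565, -0.1959, 0.2565], 'p': 0.87}], [{'position': [0.5613, -0.2021, 0.2589], 'p': 0.73}]]
```

```bash
python3 -m creep '[1,0.0127,-0.0144,-0.001,0,0,0, 1,0.0138,-0.0133,0,0,0,0, 1,0.0148,-0.0123,0,0,0,0, 1,0.0157,-0.011,0,0,0,0, 1,0.0165,-0.0096,0,0,0,0, 1,0.0173,-0.0084,0,0,0,0, 1,0.0179,-0.007,0,0,0,0, 1,0.0184,-0.0054,0,0,0,0, 1,0.0188,-0.004,0,0,0,0, 1,0,0,0,0,0,0]'
python3 - <<'E'
from h import *
plan((.476,-.183,.074),boxR(-.205))
print([imaging.mark_of(c,"flap_tab")[:1] for c in("side","top") if imaging.read_camera(c)])
E
```

```text
time_s: 30.78
eef_pos: [0.4779, -0.1815, 0.1041]
orientation: [-0.548, -0.447, 0.549, -0.446]
contact_force: [-2.8, 2.7, -1.2]
width: 0.035
t 30.77 tcp [ 0.4779 -0.1815  0.1041] -> [ 0.476  -0.183   0.0553] rotvec [-0.     -0.0001  0.0013] then shift [ 0.0488 -0.0016  0.0019] F [-2.798   2.6752 -1.1797] w 0.035 j [-0.5172  0.0826  1.9338 -0.0003  1.1265  1.2588]
[[{'position': [0.4716, -0.1792, 0.1081], 'p': 0.61}], [{'position': [0.4791, -0.1831, 0.1137], 'p': 0.83}]]
```

```bash
python3 -m creep '[1,0.018,-0.0022,0,0,0,0, 1,0.014,-0.0008,0,0,0,0, 1,0.004,0,0,0,0,0, 1,0,0,0,0,0,0]'; python3 -m creep '[1,0.004,0,0,0,0,0, 1,0,0,0,0,0,0]'
python3 - <<'E'
from h import *
plan((.476,-.183,.074),boxR(-.205))
print([imaging.mark_of(c,"flap_tab")[:1] for c in("side","top") if imaging.read_camera(c)])
E
```

```text
time_s: 31.48
eef_pos: [0.4755, -0.181, 0.0696]
orientation: [-0.548, -0.447, 0.549, -0.446]
contact_force: [-5.4, 3.7, -1.9]
width: 0.0353
time_s: 31.72
eef_pos: [0.4755, -0.181, 0.0657]
orientation: [-0.548, -0.447, 0.549, -0.446]
contact_force: [-5.1, 3.4, -2.2]
width: 0.0353
t 31.73 tcp [ 0.4755 -0.181   0.0657] -> [ 0.476  -0.183   0.0553] rotvec [0.0005 0.0001 0.0007] then shift [0.0104 0.0009 0.0018] F [-5.0563  3.4021 -2.2348] w 0.0353 j [-0.5186  0.1338  1.9609 -0.0003  1.0475  1.2568]
[[{'position': [0.4713, -0.1773, 0.0744], 'p': 0.56}], [{'position': [0.4763, -0.1861, 0.0745], 'p': 0.63}]]
```

```bash
python3 -m creep '[1,0.003,0,0,0,0,0, 1,0,0,0,0,0,0]'; python3 -m creep '[1,0.003,0,0,0,0,0, 1,0,0,0,0,0,0]';python3 -m creep '[1,0.002,0,0,0,0,0, 1,0,0,0,0,0,0]'
```

```text
time_s: 32.17
eef_pos: [0.4758, -0.1811, 0.0644]
orientation: [-0.548, -0.447, 0.549, -0.446]
contact_force: [-9.6, 6.7, 12.8]
width: 0.0355
time_s: 32.42
eef_pos: [0.4768, -0.1814, 0.0632]
orientation: [0.549, 0.446, -0.548, 0.447]
contact_force: [-12.6, 9.1, 22.7]
width: 0.0355
time_s: 32.67
eef_pos: [0.4776, -0.1816, 0.0623]
orientation: [0.549, 0.446, -0.548, 0.447]
contact_force: [-13.8, 10.9, 28.8]
width: 0.0354
```

Firm contact at the shut stop: 13, then 23, then 29 N as I pressed. Now release, rise clear and check.

```bash
python3 -m creep '[1,-0.003,0,0,0,0,0, 0,0,0,0,0,0,0, 0,0,0,0,0,0,0, 0,0,0,0,0,0,0, 0,0,0,0,0,0,0, 0,-0.02,0,0,0,0,0, 0,-0.04,0,0,0,0,0, 0,-0.04,0,0,0,0,0, 0,-0.03,-0.03,0,0,0,0, 0,0,-0.04,0,0,0,0, 0,0,0,0,0,0,0]'
python3 - <<'E'
from h import *
for c in("side","top"):
    z=[]
    for k in range(3):
        d=imaging.read_camera(c);r=imaging.mark_of(c,"flap_tab");z.append(r[0]["position"] if r and r[0]["p"]>.4 else None)
    print(c,z,imaging.mark_of(c,"amber_mid")[:1])
    b=blue(d,(225,235,256,262) if c=="side" else (325,240,352,265));print(b[0],b[1])
    if c=="side":cv2.imwrite("pics/b9.png",cv2.resize(d["frame"][140:340,200:400],(700,600)))
    globals()[c]=ray(d,b[0])
print(tri([side,top]))
E
```

```text
time_s: 34.05
eef_pos: [0.4059, -0.1667, 0.1905]
orientation: [0.549, 0.446, -0.549, 0.447]
contact_force: [0.3, -0.2, -0.4]
width: 0.0853
side [[0.4714, -0.1798, 0.0748], [0.4723, -0.1783, 0.0745], [0.471, -0.1799, 0.0712]] [{'position': [0.5011, 0.3173, 0.0431], 'p': 0.72}]
(241.87596899224806, 253.7984496124031) 129.0
top [[0.4764, -0.1861, 0.0719], None, [0.476, -0.1859, 0.0755]] [{'position': [0.5041, 0.3175, 0.0433], 'p': 0.8}]
(337.0137931034483, 250.86206896551724) 145.0
[ 0.4764 -0.1818  0.0749]
```

View pics/b9.png

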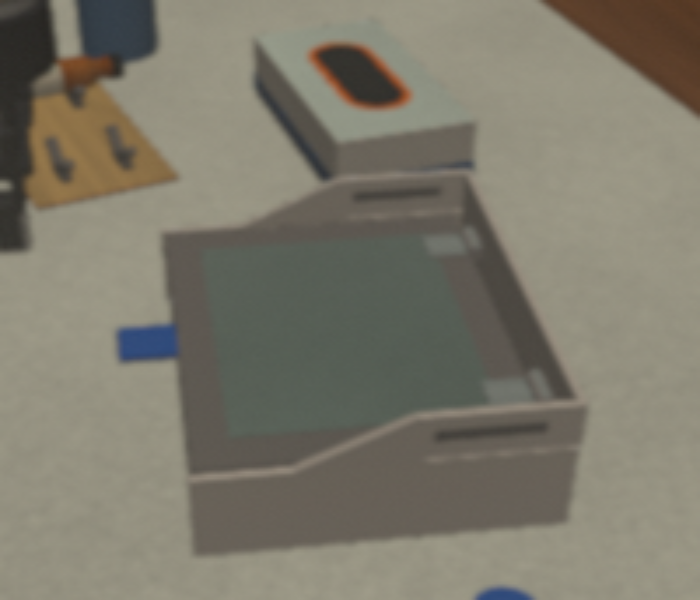

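```bash
python3 -c "
from plant import workorder,telemetry
print(telemetry.sense()['contact_force']);print(workorder.close_job())"
```

```text
[-0.2757344   0.11792695  0.35941706]
the job is handed in; nothing more can be done
None
```

I lifted the flap to its stop and released it, laid the clear bottle in the cradle, then shut the flap over it. The job was handed in at about 34.4 s of the 72 s allowed, and no verdict was reported.

- **Flap up:** it stood by itself at about 0.89 rad after release. It took about 26 N at the tool when it met the stop.
- **Bottle:** I lowered it into the cradle under about 9 N. After release the cameras put it within about 4 mm of the cradle point, lying across both ribs. It could not be seen again once the flap was shut.
- **Flap shut:** the tab's measured height averaged 73.6 mm against 74 mm for shut, with single readings from 71 to 75.5 mm. The flap met a firm stop at up to 29 N before I let go.
- **Other things:** the amber bottle read within about 3 mm of its start, which is within camera error. I did not re-measure the mug, spray bottle or glove carton, but the arm never came near them. At hand-in the wrist force was near zero, with the gripper open and clear.

**Problems and disagreements:**
- The first grasp of the bottle, leaning 0.66 rad, ran into joint 5's limit. I backed off and used 0.50 rad instead.
- A fingertip seemed to touch a rib of the rest while gripping, at about 7 N.
- The side and top cameras disagreed by about 5 to 7 mm in y throughout; I averaged the two.

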